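# Finish the conical spring washer stack on the arbor

### The arm

A 6-joint arm with a two-finger parallel gripper is mounted at the origin on a cart in front of the work surface, level with it; the furniture and walls round the work are solid. World frame = base frame: x ahead of the robot, y to its left, z up, the work surface at z = 0. Lengths are in mm, angles in rad, forces in N, time in s.
With the tool pointing down it reaches from about 325 to 750 mm from the base axis. Payload 7.6 kg.
Tool frame: the origin (TCP) lies on the centre line of the jaws, within the pads' length; the fingertips stand tip_reach ahead of it and the grasp point (between the pads) lies 2 mm behind it (tip_reach is the distance from the TCP to the fingertips, in mm); z points along the fingers, y is the direction in which the jaws open and shut (so a half turn about z gives the same grasp; the last joint's range is limited). The gripper opens to 85 mm and grips with 20 to 120 N. Pads are 22 mm wide; open, the fingers measure 114 mm over their backs; the gripper's body (76 mm by 85 mm) begins 54 mm behind the grasp point. The pads swing forward as they close: fully open they stand 13 mm farther back than shut.
Start: joints at [-1.28, 0.052, 1.401, -0, 1.689, -0.07], TCP at [185.362, -491.208, 248.323] pointing down, gripper open.
Joint ranges: [-2.9, 2.9], [-0.91, 2.17], [0.12, 2.37], [-1.06, 4.2], [0.26, 2.73], [-2.93, 2.93]. Speed limits (rad/s): [2.57, 2.57, 3.01, 3.14, 3.14, 3.14].

### API

Orientations are given as [roll, pitch, yaw] about the fixed x, y, z axes, in that order (R = Rz(yaw) Ry(pitch) Rx(roll)).
In Python, from bench import * gives the robot as it stands.
- The arm moves only by the shell command python3 -m jog 'ROWS' [FORCE]. ROWS is JSON, a list of rows, each an object of numbers: "x", "y", "z": the shift along the tool's x, y, z in cm; "rx", "ry", "rz": the turn, a rotation vector about the tool's x, y, z in rad; "jaw": the finger opening in cm, from 0 to 8.54. In form: [{"x": .., "y": .., "z": .., "rx": .., "ry": .., "rz": .., "jaw": ..}, ...]. A call has 1 to 10 rows; each row shifts and turns the commanded pose from where the row before left it, along the tool's axes as they then stand; what a row does not reach is not made up. A row lasts 1/12 s, in which the tool goes at most 41.7 mm and 7.16 degrees, less where a joint would pass 70% of its speed; a pose out of reach is approached as far as the arm can. A call with a gripper value outside its range is refused whole. The fingers move at their own pace and stop on an object; FORCE is the grip in N (left out, the last holds). Time passes only in rows, so rows that do not move let the fingers close. It gives the time, the measured TCP pose, the force and the opening at its end, in the units of the state.
- state(): the state, without advancing time (a new reading comes with each control period).
- get_image(name): name is "side" or "top"; returns the picture (400x640x3 uint8, red, green, blue); there is no depth.
- camera_model(name): a dict with "vertical_fov" (degrees; the focal length in pixels is half the picture's height over the tangent of half this angle, whatever the lens; pixels are square), "cx", "cy" (the principal point, pixels), "world_from_camera" (4x4, takes a point from camera to world coordinates). Camera axes: x right, y down, z forward; pixel columns grow to the right and rows downward; lengths in mm; the calibration is good to about 2 mm. A picture is of the moment at which its call begins. camera_model takes no time and is no camera call.
- close_job(): hands the job in, once; it reports no verdict.
Trained networks look in the newest picture that a camera, given by its name, has taken for a name from the list of things; names that differ only in an ending like _2 or _b are one class to them, and where a whole thing is asked for, a point or a joint stands for the part that bears it (a point fixed in the world has none). Each returns a list of dicts, best first, with "confidence" (0 to 1); they miss things now and then, are a little off and sometimes report something else, mostly with a low value. They report only what shows in the picture. A call takes as long as a camera call.
- boxes_of(thing, camera): "point" ([x, y, z] in mm, in world coordinates, good to about 4 mm: the middle of the surface that is visible of it).
- outline_of(thing, camera): "mask" (400x640 bool, what is visible of it).
The state is a dict: "clock": time; "q": joint angles; "dq": joint speeds; "tau": joint torques, N m; "ee_pos": TCP position; "ee_rot": TCP orientation; "force": force on the tool from outside, world axes, zero at the start; "torque": the same for the moment, N m; "grip_width": finger opening in mm.
Only numpy, scipy, OpenCV 4.12 (cv2) and the standard library are available. Lean on these libraries where they do the work, as an engineer would, in place of code of your own. Each camera call takes 0.05 s, during which the arm holds its last target.

### The job

The spring pack for the shaker's clamp is being built up on the upright arbor, with one steel conical washer already fixed at its foot, dome up. Put the two loose steel conical washers on the arbor too, so that the faces alternate: first the one lying cup up, then the one lying dome up, each the way up it lies now and fully down on the one below. Leave the brass conical washer where it is.

Things in the scene. Friction and masses are not known exactly. Their poses are not given: they have to be found in the camera images.
- arbor: fixed arbor. Origin: centre of the underside of its grey round base (92 mm across, 14 mm high), on the bench; z up along the pin's axis. Pin 20 mm across, straight to 66 mm above the bench, then tapering to an 8 mm tip at 84 mm. A steel conical washer, 64 mm across, 16 mm high, dome up, is fixed round its foot; that one's top is 30 mm above the bench.
- washer_cup: loose bright steel conical washer, 64 mm across, bore 28 mm, 16 mm high, about 180 g, rigid. Lies cup up, resting on its inner rim: blue-painted hollow face up, outer rim an upright band 8 to 16 mm above its underside. Origin: on its axis at the underside; z up. Goes on first; seated, its origin is 30 mm above the bench.
- washer_dome: loose bright steel conical washer, 64 mm across, bore 28 mm, 16 mm high, about 180 g, rigid. Lies dome up, bare convex face up, resting on its outer rim, an upright band 0 to 8 mm above its underside; blue hollow face hidden below. Origin: on its axis at the underside; z up. Goes on second; seated, its origin is 46 mm above the bench.
- washer_brass: loose brass-yellow conical washer of the same size, lying dome up on the bench; origin on its axis, at the underside. Not part of this stack: leave it where it is.

How it is judged (in metres and radians):
At the end, for the whole second after the job is handed in: On the arbor, the cup-up steel washer with its underside 30 mm above the bench and the dome-up one on it, underside at 46 mm; each within 5 mm of that height, 10 mm of the axis and 10 degrees of level, the way up it lay, at rest (horizontal distance between each of washer_cup, washer_dome and arbor below 0.01 m and z of washer_cup in the frame of arbor between 0.025 and 0.035 m and angle between each of washer_cup, washer_dome's own z axis and vertical below 0.17 rad and linear speed of each of washer_cup, washer_dome below 0.02 m/s and angular speed of each of washer_cup, washer_dome below 0.3 rad/s and z of washer_dome in the frame of arbor between 0.041 and 0.051 m); the robot touches nothing.
It fails at once if the brass washer is moved by more than 30 mm (distance of washer_brass from where it was at the start of the episode above 0.03 m).
It also fails if it takes over 64 s, if anything falls off the work surface, if the arm or the gripper's body presses on something with over 40 N, if the wrist force passes 120 N, or if a joint passes its speed limit or range.

## Working session

There is one attempt and no reset: what is moved stays moved. The work goes in short steps, Python scripts to look and compute and a shell command to move; the robot and the scene stay as the last step left them, time stands still between calls to the robot, and variables do not carry over. Pictures are saved under pics/ and viewed, and the job is handed in when it is done.

```bash
ls; mkdir -p pics; cat > h.py <<'E'
from bench import *
import numpy as np, cv2
def save(cam,name):
    im=get_image(cam); cv2.imwrite('pics/'+name,cv2.cvtColor(im,cv2.COLOR_RGB2BGR)); return im
def proj(cam,P):
    m=camera_model(cam); T=np.linalg.inv(np.array(m['world_from_camera'])); f=200/np.tan(np.radians(m['vertical_fov'])/2)
    p=T[:3,:3]@np.array(P,float)+T[:3,3]; return np.array([m['cx']+f*p[0]/p[2], m['cy']+f*p[1]/p[2]])
def back(cam,uv,z):
    m=camera_model(cam); T=np.array(m['world_from_camera']); f=200/np.tan(np.radians(m['vertical_fov'])/2)
    d=T[:3,:3]@np.array([(uv[0]-m['cx'])/f,(uv[1]-m['cy'])/f,1]); o=T[:3,3]; return o+d*(z-o[2])/d[2]
E
python3 - <<'E'
from h import *
np.set_printoptions(precision=2,suppress=True)
s=state(); print(s)
for c in ['side','top']:
    save(c,c+'0.png'); print(c,camera_model(c))
    for t in ['arbor','washer_cup','washer_dome','washer_brass']:
        print(t,[(d['confidence'],d['point']) for d in boxes_of(t,c)])
print(state()['clock'])
E
```

```text
pics
{'clock': 0.0, 'q': array([-1.28,  0.05,  1.4 ,  0.  ,  1.69, -0.07]), 'dq': array([ 0.,  0.,  0., -0., -0., -0.]), 'tau': array([  0.  , -38.17, -36.02,  -0.  ,   0.01,  -0.  ]), 'ee_pos': array([ 185.26, -490.92,  247.46]), 'ee_rot': array([-3.14, -0.  ,  0.36]), 'force': array([-0.39,  0.21,  0.29]), 'torque': array([0.05, 0.01, 0.04]), 'grip_width': 85.37248173342819}
side {'vertical_fov': 55.33547322578722, 'cx': 321.0340123820804, 'cy': 202.65876738335282, 'world_from_camera': array([[ -0.65,   0.61,  -0.45, 982.72],
       [  0.76,   0.52,  -0.39, 429.38],
       [ -0.  ,  -0.6 ,  -0.8 , 897.49],
       [  0.  ,   0.  ,   0.  ,   1.  ]])}
arbor [(0.97, [541.5, 318.1, 14.3])]
washer_cup [(0.61, [427.3, 82.6, 19.2])]
washer_dome [(0.64, [492.9, -293.8, 11.4])]
washer_brass [(0.67, [447.8, -114.3, 9.6])]
top {'vertical_fov': 57.39359758363256, 'cx': 317.71705667119585, 'cy': 198.6130996915498, 'world_from_camera': array([[   0.  ,   -0.99,    0.13,  334.83],
       [  -1.  ,   -0.  ,   -0.02,   24.51],
       [   0.02,   -0.13,   -0.99, 1076.47],
       [   0.  ,    0.  ,    0.  ,    1.  ]])}
arbor [(0.78, [533.3, 307.9, 15.9])]
washer_cup [(0.61, [428.3, 79.0, 17.1])]
washer_dome [(0.8, [484.3, -300.0, 12.8])]
washer_brass [(0.5, [435.0, -118.3, 11.6])]
0.5
```

View pics/side0.png

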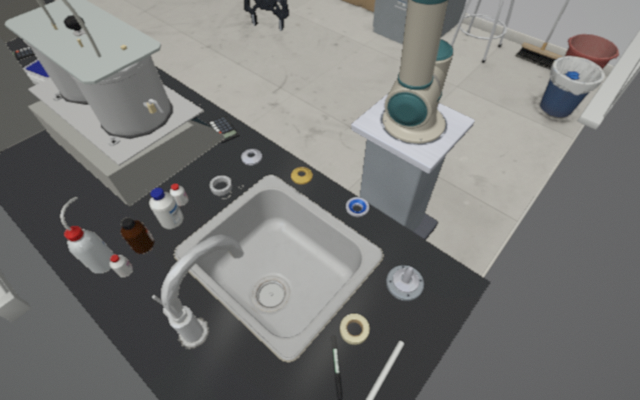

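View pics/top0.png

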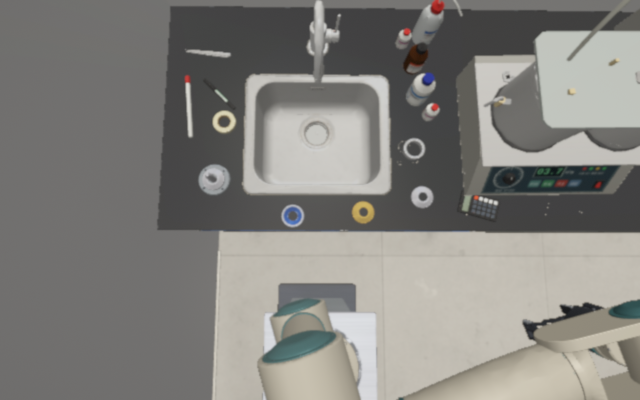

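The side view shows the blue cup washer at (357,206), brass at (302,175), dome at (251,157) and the arbor at (405,282). The top view agrees: cup (292,216), brass (363,212), dome (422,197), arbor (214,180). Next I'll refine these positions from the masks.

```bash
cat >> h.py <<'E'
from scipy.optimize import least_squares
def hull(cam,c,rings):
    a=np.linspace(0,2*np.pi,60); P=[proj(cam,[c[0]+r*np.cos(t),c[1]+r*np.sin(t),z]) for r,z in rings for t in a]
    return cv2.convexHull(np.array(P,np.float32))
def fit(cam,mask,rings,z0,c0=None):
    cs,_=cv2.findContours(mask.astype(np.uint8),cv2.RETR_EXTERNAL,cv2.CHAIN_APPROX_NONE)
    k=max(cs,key=cv2.contourArea); m=cv2.moments(cv2.convexHull(k)); g=np.array([m['m10'],m['m01']])/m['m00']
    def res(c):
        n=cv2.moments(hull(cam,c,rings)); return np.array([n['m10'],n['m01']])/n['m00']-g
    r=least_squares(res,back(cam,g,z0)[:2],diff_step=1e-3)
    return r.x, g, cv2.contourArea(cv2.convexHull(k)), cv2.contourArea(hull(cam,r.x,rings))
RINGS=dict(washer_cup=[(32,8),(32,16),(16,0)],washer_dome=[(32,0),(32,8),(16,16)],washer_brass=[(32,0),(32,8),(16,16)],arbor=[(46,0),(46,14),(10,66),(4,84)])
E
python3 - <<'E'
from h import *
import bench
print([n for n in dir(bench) if n[0]!='_'], getattr(bench,'tip_reach',None))
np.set_printoptions(precision=1,suppress=True)
for c in ['top','side']:
    im=get_image(c); ov=im.copy()
    for t in RINGS:
        o=outline_of(t,c)
        if not o: print(c,t,'none'); continue
        r=fit(c,o[0]['mask'],RINGS[t],10); print(c,t,round(o[0]['confidence'],2),*r)
        cv2.polylines(ov,[np.round(hull(c,r[0],RINGS[t])).astype(int)],True,(255,0,0))
    b=ov[150:250,190:450] if c=='top' else ov[130:310,230:450]
    b=cv2.resize(b,None,fx=3,fy=3)
    cv2.imwrite(f'pics/fit_{c}.png',cv2.cvtColor(b,cv2.COLOR_RGB2BGR))
print(state()['clock'])
E
```

```text
['PlanningError', 'boxes_of', 'camera_model', 'close_job', 'get_image', 'outline_of', 'state', 'tip_reach'] 17.0
top washer_cup 0.86 [428.6  79.4] [292.6 215.2] 357.0 382.60992967360653
top washer_dome 0.51 [ 485.7 -302.4] [421.3 196.8] 353.0 375.68693276611157
top washer_brass 0.57 [ 439.  -125.9] [362.4 212.1] 332.5 375.8212482924573Traceback (most recent call last):
  File "<stdin>", line 10, in <module>
  File "h.py", line 21, in fit
    return r.x, g, cv2.contourArea(cv2.convexHull(k)), cv2.contourArea(hull(cam,r.x,rings))
                                                                       ~~~~^^^^^^^^^^^^^^^
  File "h.py", line 13, in hull
    a=np.linspace(0,2*np.pi,60); P=[proj(cam,[c[0]+r*np.cos(t),c[1]+r*np.sin(t),z]) for r,z in rings for t in a]
                                    ~~~~^^^^^^^^^^^^^^^^^^^^^^^^^^^^^^^^^^^^^^^^^^^
  File "h.py", line 6, in proj
    m=camera_model(cam); T=np.linalg.inv(np.array(m['world_from_camera'])); f=200/np.tan(np.radians(m['vertical_fov'])/2)
ValueError: time passes only in moves, steps and waits
```

```bash
sed -i 's/^import numpy as np, cv2/import numpy as np, cv2\nimport functools, bench\ncamera_model=functools.lru_cache(None)(bench.camera_model)/' h.py
python3 - <<'E'
from h import *
np.set_printoptions(precision=1,suppress=True)
for c in ['top','side']:
    im=get_image(c); ov=im.copy()
    for t in RINGS:
        o=outline_of(t,c)
        if not o: print(c,t,'none'); continue
        r=fit(c,o[0]['mask'],RINGS[t],10); print(c,t,round(o[0]['confidence'],2),*r)
        cv2.polylines(ov,[np.round(hull(c,r[0],RINGS[t])).astype(int)],True,(255,0,0))
    b=ov[150:250,190:450] if c=='top' else ov[130:310,230:450]
    b=cv2.resize(b,None,fx=3,fy=3)
    cv2.imwrite(f'pics/fit_{c}.png',cv2.cvtColor(b,cv2.COLOR_RGB2BGR))
print(state()['clock'])
E
```

```text
top washer_cup 0.58 [428.9  80.6] [292.2 215.1] 350.0 382.63258980121464
top washer_dome 0.56 [ 486.6 -301.9] [421.1 196.4] 372.0 375.5630985782482
top washer_brass 0.76 [ 439.5 -126.1] [362.5 212. ] 313.5 375.7671561355237
top arbor 0.77 [533.  312.2] [214.2 179.9] 737.5 797.2530878664693
side washer_cup 0.65 [425.5  82. ] [357.6 206.3] 334.0 350.2496220842004
side washer_dome 0.57 [ 484.5 -301.6] [251.5 156.5] 242.0 260.9169367760187
side washer_brass 0.56 [ 436.2 -127.4] [301.5 174.5] 295.0 288.5438296752982
side arbor 0.8 [533.2 315.9] [405.4 282.7] 970.5 1069.196781553328
1.25
```

View pics/fit_top.png

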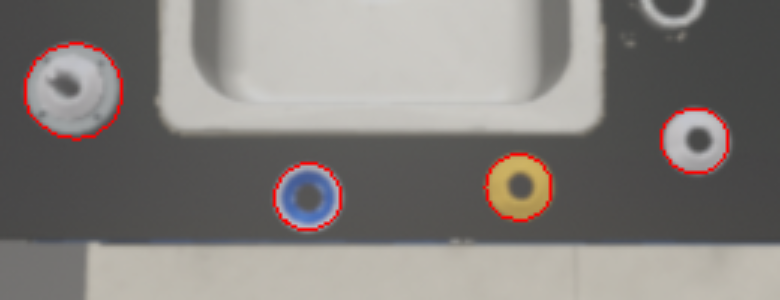

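View pics/fit_side.png

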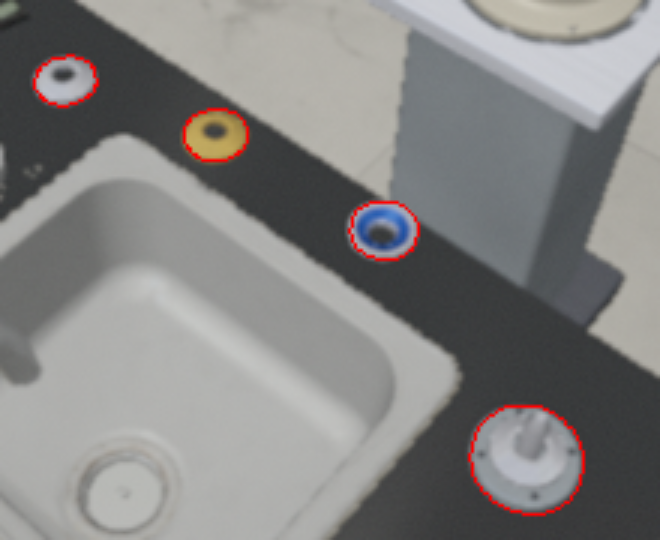

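```bash
python3 -m jog '[{"rz":0.12},{"rz":0.12},{"rz":0.12},{"x":1.2,"y":-2.8},{"x":1.2,"y":-2.8},{"x":1.2,"y":-2.8},{"x":1.2,"y":-2.8},{"x":1.2,"y":-2.8},{"x":1.2,"y":-2.8},{"x":1.2,"y":-2.8}]' 40; python3 -m jog '[{"x":1.2,"y":-2.8},{"x":1.2,"y":-2.8},{"x":1.2,"y":-2.8},{"x":1.2,"y":-2.8},{"x":1.2,"y":-2.8},{"x":1.2,"y":-2.8},{"x":1.2,"y":-2.8},{"x":1.2,"y":-2.8},{"x":1.2,"y":-2.8},{"x":1.2,"y":-2.8}]'
```

```text
invalid input
invalid input
```

```bash
python3 -m jog '[{"x":0,"y":0,"z":0,"rx":0,"ry":0,"rz":0.12,"jaw":8.54},{"x":0,"y":0,"z":0,"rx":0,"ry":0,"rz":0.12,"jaw":8.54},{"x":0,"y":0,"z":0,"rx":0,"ry":0,"rz":0.12,"jaw":8.54}]' 40
```

```text
clock: 1.5
ee_pos: [185.4, -491.2, 248.3]
ee_rot: [3.141, -0.0, -0.005]
force: [-0.2, 0.2, 0.8]
grip_width: 85.6
```

```bash
python3 -m jog '[{"x":1.2,"y":-2.8,"z":0,"rx":0,"ry":0,"rz":0,"jaw":8.54},{"x":1.2,"y":-2.8,"z":0,"rx":0,"ry":0,"rz":0,"jaw":8.54},{"x":1.2,"y":-2.8,"z":0,"rx":0,"ry":0,"rz":0,"jaw":8.54},{"x":1.2,"y":-2.8,"z":0,"rx":0,"ry":0,"rz":0,"jaw":8.54},{"x":1.2,"y":-2.8,"z":0,"rx":0,"ry":0,"rz":0,"jaw":8.54},{"x":1.2,"y":-2.8,"z":0,"rx":0,"ry":0,"rz":0,"jaw":8.54},{"x":1.2,"y":-2.8,"z":0,"rx":0,"ry":0,"rz":0,"jaw":8.54},{"x":1.2,"y":-2.8,"z":0,"rx":0,"ry":0,"rz":0,"jaw":8.54},{"x":1.2,"y":-2.8,"z":0,"rx":0,"ry":0,"rz":0,"jaw":8.54},{"x":1.2,"y":-2.8,"z":0,"rx":0,"ry":0,"rz":0,"jaw":8.54}]' 40; python3 -m jog '[{"x":1.2,"y":-2.8,"z":0,"rx":0,"ry":0,"rz":0,"jaw":8.54},{"x":1.2,"y":-2.8,"z":0,"rx":0,"ry":0,"rz":0,"jaw":8.54},{"x":1.2,"y":-2.8,"z":0,"rx":0,"ry":0,"rz":0,"jaw":8.54},{"x":1.2,"y":-2.8,"z":0,"rx":0,"ry":0,"rz":0,"jaw":8.54},{"x":1.2,"y":-2.8,"z":0,"rx":0,"ry":0,"rz":0,"jaw":8.54},{"x":1.2,"y":-2.8,"z":0,"rx":0,"ry":0,"rz":0,"jaw":8.54},{"x":1.2,"y":-2.8,"z":0,"rx":0,"ry":0,"rz":0,"jaw":8.54},{"x":1.2,"y":-2.8,"z":0,"rx":0,"ry":0,"rz":0,"jaw":8.54},{"x":1.2,"y":-2.8,"z":0,"rx":0,"ry":0,"rz":0,"jaw":8.54},{"x":1.2,"y":-2.8,"z":0,"rx":0,"ry":0,"rz":0,"jaw":8.54}]'
```

```text
clock: 2.33
ee_pos: [305.4, -209.7, 248.5]
ee_rot: [3.141, -0.001, 0.0]
force: [0.4, 0.4, 0.2]
grip_width: 85.4
clock: 3.17
ee_pos: [425.2, 70.6, 248.5]
ee_rot: [3.142, -0.001, 0.001]
force: [0.6, -0.8, -0.0]
grip_width: 85.5
```

```bash
python3 -m jog '[{"x":0.2,"y":-1.0,"z":3,"rx":0,"ry":0,"rz":0,"jaw":7.6},{"x":0,"y":0,"z":3,"rx":0,"ry":0,"rz":0,"jaw":7.6},{"x":0,"y":0,"z":3,"rx":0,"ry":0,"rz":0,"jaw":7.6},{"x":0,"y":0,"z":3,"rx":0,"ry":0,"rz":0,"jaw":7.6},{"x":0,"y":0,"z":3,"rx":0,"ry":0,"rz":0,"jaw":7.6},{"x":0,"y":0,"z":2.5,"rx":0,"ry":0,"rz":0,"jaw":7.6},{"x":0,"y":0,"z":1.5,"rx":0,"ry":0,"rz":0,"jaw":7.6},{"x":0,"y":0,"z":0,"rx":0,"ry":0,"rz":0,"jaw":7.6}]' 40
python3 - <<'E'
from h import *
import bench; print(bench.tip_reach)
im=save('side','side1.png'); cv2.imwrite('pics/side1c.png',cv2.cvtColor(cv2.resize(im[120:260,280:440],None,fx=4,fy=4,interpolation=cv2.INTER_CUBIC),cv2.COLOR_RGB2BGR))
E
```

```text
clock: 3.83
ee_pos: [424.6, 78.7, 54.8]
ee_rot: [3.141, 0.007, 0.001]
force: [-0.6, -0.1, -0.4]
grip_width: 76.0
17.0
```

View pics/side1c.png

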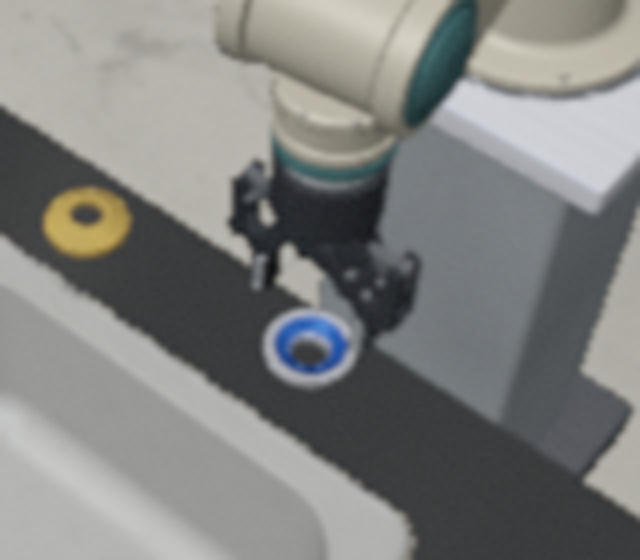

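```bash

python3 - <<'E'
from h import *
s=state(); print(s['clock'],s['ee_pos'],s['ee_rot'])
p=s['ee_pos']
for dz in (0,5,11,17,24):
    print(dz,[((proj('side',[p[0]+a,p[1]-40,p[2]-dz])-[280,120])*4).round() for a in (-11,11)])
E
python3 -m jog '[{"x":0,"y":0,"z":0,"rx":0,"ry":0,"rz":0,"jaw":7.6}]'
```

```text
3.8833 [425.87067766  78.86522713  57.05781204] [3.14115596e+00 3.45662833e-03 7.96829808e-04]
0 [array([276., 266.]), array([256., 285.])]
5 [array([275., 271.]), array([256., 289.])]
11 [array([275., 276.]), array([256., 294.])]
17 [array([274., 281.]), array([255., 300.])]
24 [array([274., 287.]), array([255., 306.])]
clock: 3.97
ee_pos: [427.5, 79.0, 59.3]
ee_rot: [-3.142, -0.001, 0.001]
force: [0.5, -0.2, 0.6]
grip_width: 76.0
```

```bash

python3 -m jog '[{"x":0,"y":-0.1,"z":1.5,"rx":0,"ry":0,"rz":0,"jaw":7.6},{"x":0,"y":0,"z":1.5,"rx":0,"ry":0,"rz":0,"jaw":7.6},{"x":0,"y":0,"z":0.5,"rx":0,"ry":0,"rz":0,"jaw":7.6},{"x":0,"y":0,"z":0.5,"rx":0,"ry":0,"rz":0,"jaw":7.6},{"x":0,"y":0,"z":0,"rx":0,"ry":0,"rz":0,"jaw":7.6},{"x":0,"y":0,"z":0,"rx":0,"ry":0,"rz":0,"jaw":7.6}]'
python3 - <<'E'
from h import *
im=save('side','side2.png'); cv2.imwrite('pics/side2c.png',cv2.cvtColor(cv2.resize(im[120:260,280:440],None,fx=4,fy=4,interpolation=cv2.INTER_CUBIC),cv2.COLOR_RGB2BGR))
E
```

```text
clock: 4.47
ee_pos: [427.5, 80.0, 19.2]
ee_rot: [-3.142, -0.001, 0.001]
force: [0.7, 0.4, 0.2]
grip_width: 76.0
```

View pics/side2c.png

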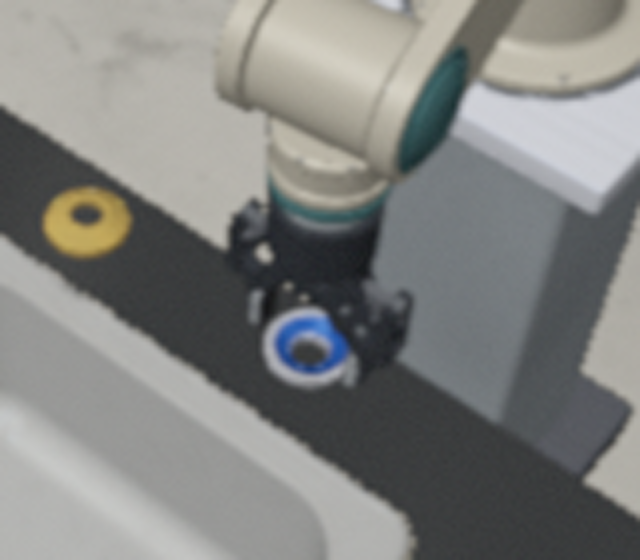

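The pads show at (256,305) and (350,368) in the crop, with the washer centred at (308,346) between them. I'll lower a little and close.

```bash

python3 -m jog '[{"x":0,"y":0,"z":0.2,"rx":0,"ry":0,"rz":0,"jaw":7.6},{"x":0,"y":0,"z":0.2,"rx":0,"ry":0,"rz":0,"jaw":7.0},{"x":0,"y":0,"z":0,"rx":0,"ry":0,"rz":0,"jaw":6.6},{"x":0,"y":0,"z":0,"rx":0,"ry":0,"rz":0,"jaw":6.0},{"x":0,"y":0,"z":0,"rx":0,"ry":0,"rz":0,"jaw":5.5},{"x":0,"y":0,"z":0,"rx":0,"ry":0,"rz":0,"jaw":5.5},{"x":0,"y":0,"z":0,"rx":0,"ry":0,"rz":0,"jaw":5.5}]' 50
```

```text
clock: 5.1
ee_pos: [427.2, 80.1, 15.0]
ee_rot: [-3.141, -0.0, 0.001]
force: [-2.3, 0.8, 5.8]
grip_width: 61.6
```

```bash

python3 -m jog '[{"x":0,"y":0,"z":-0.5,"rx":0,"ry":0,"rz":0,"jaw":5.5},{"x":0,"y":0,"z":-1,"rx":0,"ry":0,"rz":0,"jaw":5.5},{"x":0,"y":0,"z":-2,"rx":0,"ry":0,"rz":0,"jaw":5.5},{"x":0,"y":0,"z":-3,"rx":0,"ry":0,"rz":0,"jaw":5.5},{"x":0,"y":0,"z":-3,"rx":0,"ry":0,"rz":0,"jaw":5.5},{"x":0,"y":0,"z":-3,"rx":0,"ry":0,"rz":0,"jaw":5.5},{"x":0,"y":0,"z":-1,"rx":0,"ry":0,"rz":0,"jaw":5.5},{"x":0,"y":0,"z":0,"rx":0,"ry":0,"rz":0,"jaw":5.5},{"x":0,"y":0,"z":0,"rx":0,"ry":0,"rz":0,"jaw":5.5}]' 50
python3 - <<'E'
from h import *
im=save('side','side3.png'); cv2.imwrite('pics/side3c.png',cv2.cvtColor(cv2.resize(im[120:260,280:440],None,fx=4,fy=4,interpolation=cv2.INTER_CUBIC),cv2.COLOR_RGB2BGR))
E
```

```text
clock: 5.85
ee_pos: [426.7, 79.9, 148.8]
ee_rot: [3.141, 0.0, 0.001]
force: [-0.2, -0.6, -1.3]
grip_width: 61.7
```

View pics/side3c.png

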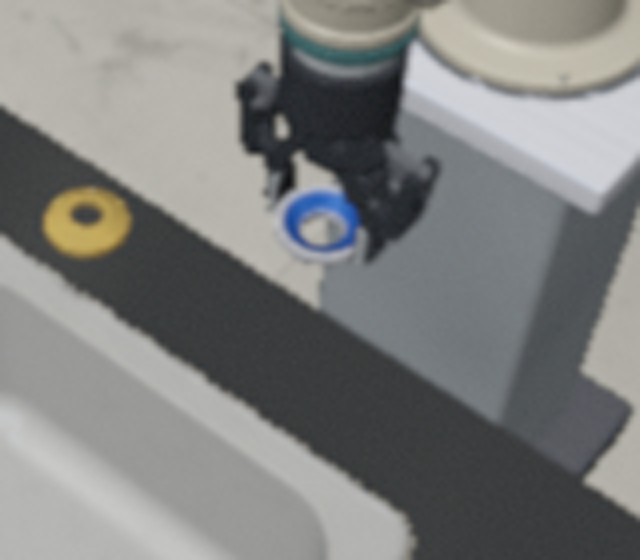

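```bash

cat >> h.py <<'E'
def blue(cam,c0,rin=27):
    "centre of blue hollow: returns pixel centroid mask bbox"
    pass
E
python3 - <<'E'
from h import *
np.set_printoptions(precision=1,suppress=True)
s=state(); p=s['ee_pos']; z0=p[2]-15
im=get_image('side')
o=outline_of('washer_cup','side')
R=[(32,z0+8),(32,z0+16),(16,z0)]
for d in o[:1]: print(d['confidence'],*fit('side',d['mask'],R,z0+12),p)
ov=cv2.resize(im[120:220,320:400],None,fx=7,fy=7,interpolation=cv2.INTER_CUBIC)
for c,col in [((p[0],p[1]),(255,0,0))]:
  for r,z in [(32,z0+16),(14,z0)]:
    h=(hull('side',c,[(r,z)])-[320,120])*7; cv2.polylines(ov,[np.round(h).astype(int)],True,col)
cv2.imwrite('pics/side4.png',cv2.cvtColor(ov,cv2.COLOR_RGB2BGR))
E
```

```text
0.8 [429.4  78.5] [359.3 176.4] 316.5 412.1670892252587 [426.1  79.9 147.7]
```

View pics/side4.png

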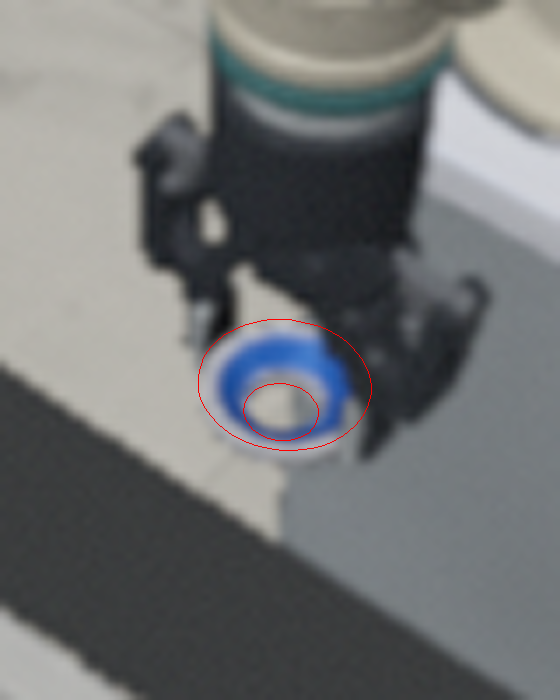

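```bash

python3 -m jog '[{"x":0.5,"y":-1.1,"z":0,"rx":0,"ry":0,"rz":0,"jaw":5.5},{"x":1.5,"y":-3.3,"z":0,"rx":0,"ry":0,"rz":0,"jaw":5.5},{"x":1.5,"y":-3.3,"z":0,"rx":0,"ry":0,"rz":0,"jaw":5.5},{"x":1.5,"y":-3.3,"z":0,"rx":0,"ry":0,"rz":0,"jaw":5.5},{"x":1.5,"y":-3.3,"z":0,"rx":0,"ry":0,"rz":0,"jaw":5.5},{"x":1.5,"y":-3.3,"z":0,"rx":0,"ry":0,"rz":0,"jaw":5.5},{"x":1.5,"y":-3.3,"z":0,"rx":0,"ry":0,"rz":0,"jaw":5.5},{"x":1.1,"y":-2.5,"z":0,"rx":0,"ry":0,"rz":0,"jaw":5.5},{"x":0,"y":0,"z":0,"rx":0,"ry":0,"rz":0,"jaw":5.5},{"x":0,"y":0,"z":0,"rx":0,"ry":0,"rz":0,"jaw":5.5}]' 50
python3 - <<'E'
from h import *
np.set_printoptions(precision=1,suppress=True)
s=state(); p=s['ee_pos']; z0=p[2]-15; print(p)
for cam in('side','top'):
  im=get_image(cam)
  for t in ('washer_cup','arbor'):
    o=outline_of(t,cam)
    R=[(32,z0+8),(32,z0+16),(16,z0)] if t=='washer_cup' else RINGS[t]
    for d in o[:1]: print(cam,t,d['confidence'],*fit(cam,d['mask'],R,z0+12))
  u,v=proj(cam,[533,314,70]).astype(int); u-=50; v-=55
  ov=cv2.resize(im[v:v+100,u:u+100],None,fx=6,fy=6,interpolation=cv2.INTER_CUBIC)
  for c,r,z,col in [(p,32,z0+16,(255,0,0)),(p,14,z0,(255,0,0)),((533,314),46,14,(0,255,0)),((533,314),10,66,(0,255,0)),((533,314),4,84,(0,255,0))]:
    h=(hull(cam,c,[(r,z)])-[u,v])*6; cv2.polylines(ov,[np.round(h).astype(int)],True,col)
  cv2.imwrite(f'pics/{cam}5.png',cv2.cvtColor(ov,cv2.COLOR_RGB2BGR))
E
```

```text
clock: 6.83
ee_pos: [532.1, 315.6, 146.8]
ee_rot: [3.14, 0.003, 0.003]
force: [-1.0, 0.4, -1.7]
grip_width: 61.6
[532.1 315.6 146.8]
side washer_cup 0.76 [535.5 314.9] [414.9 256.5] 537.5 629.004374688724
side arbor 0.85 [533.7 315.1] [405.  282.7] 930.0 1068.9416559990495
top arbor 0.81 [535.2 287.7] [222.6 179.2] 225.0 793.1612647427246
```

View pics/side5.png

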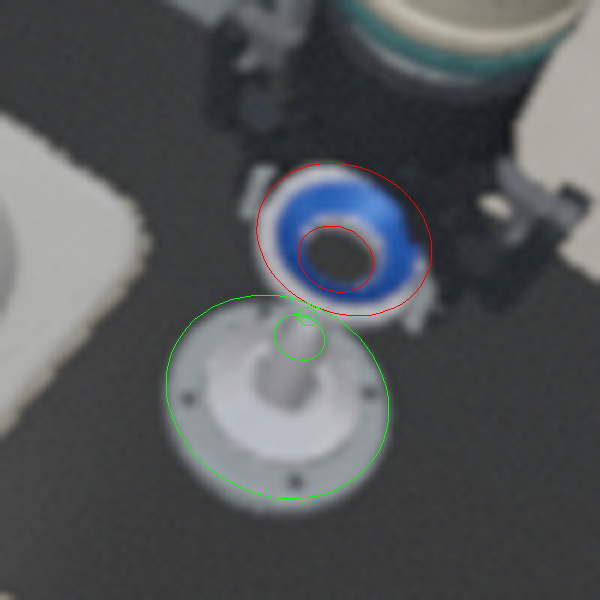

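View pics/top5.png

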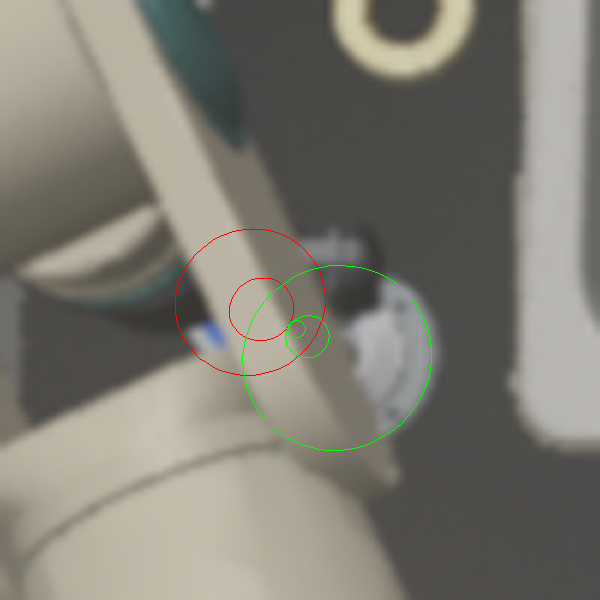

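```bash

python3 -m jog '[{"x":-0.2,"y":0,"z":1,"rx":0,"ry":0,"rz":0,"jaw":5.5},{"x":0,"y":0,"z":1.5,"rx":0,"ry":0,"rz":0,"jaw":5.5},{"x":0,"y":0,"z":1.5,"rx":0,"ry":0,"rz":0,"jaw":5.5},{"x":0,"y":0,"z":1,"rx":0,"ry":0,"rz":0,"jaw":5.5},{"x":0,"y":0,"z":0.5,"rx":0,"ry":0,"rz":0,"jaw":5.5},{"x":0,"y":0,"z":0,"rx":0,"ry":0,"rz":0,"jaw":5.5},{"x":0,"y":0,"z":0,"rx":0,"ry":0,"rz":0,"jaw":5.5}]' 50
python3 - <<'E'
from h import *
np.set_printoptions(precision=1,suppress=True)
s=state(); p=s['ee_pos']; z0=p[2]-15; print(p,s['force'],s['torque'])
for cam in('side',):
  im=get_image(cam)
  u,v=proj(cam,[533,314,70]).astype(int); u-=50; v-=55
  ov=cv2.resize(im[v:v+100,u:u+100],None,fx=6,fy=6,interpolation=cv2.INTER_CUBIC)
  cv2.imwrite(f'pics/{cam}6.png',cv2.cvtColor(ov,cv2.COLOR_RGB2BGR))
E
```

```text
clock: 7.72
ee_pos: [530.8, 314.0, 94.5]
ee_rot: [-3.142, -0.0, 0.001]
force: [-0.7, 0.4, -0.7]
grip_width: 61.9
[530.8 314.   94.5] [-0.7  0.4 -0.7] [-0.   0.  -0.1]
```

View pics/side6.png

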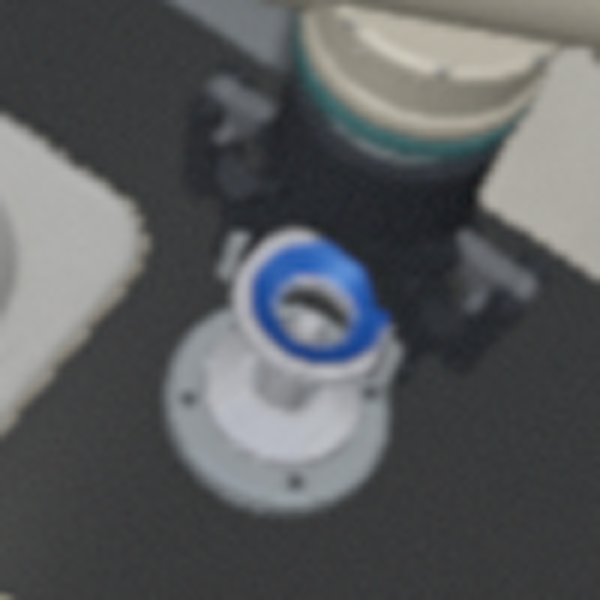

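```bash

python3 - <<'E'
from h import *
np.set_printoptions(precision=1,suppress=True)
s=state(); p=s['ee_pos']; z0=p[2]-15; print(p)
cam='side'
im=get_image(cam)
u,v=proj(cam,[533,314,84]).astype(int); u-=25; v-=25
k=12
a=cv2.resize(im[v:v+50,u:u+50],None,fx=8,fy=8,interpolation=cv2.INTER_CUBIC);b=a.copy()
def dr(c,r,z,col):
    h=(hull(cam,c,[(r,z)])-[u,v]+.5)*8; cv2.polylines(b,[np.round(h).astype(int)],True,col)
c=(p[0]+2,p[1])
dr(c,32,z0+16,(255,0,0)); dr(c,14,z0,(255,0,0)); dr((533.3,315),4,84,(0,255,0)); dr((533.3,315),10,66,(0,255,0))
cv2.imwrite('pics/side7.png',cv2.cvtColor(np.hstack([a,b]),cv2.COLOR_RGB2BGR))
E
```

```text
[531.1 314.2  95.1]
```

View pics/side7.png

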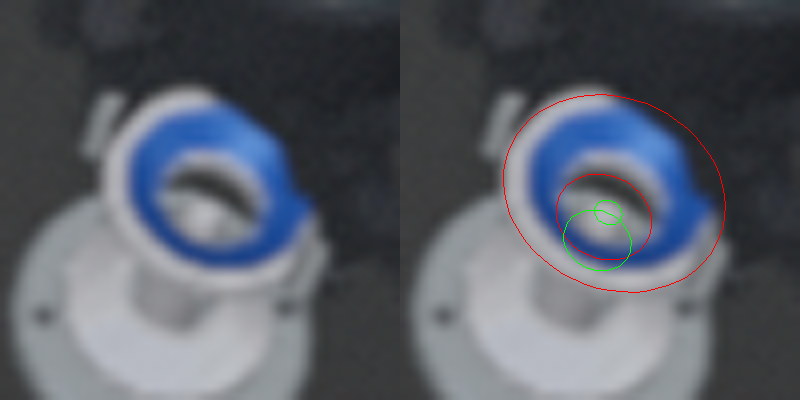

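Overlay: the rim, bore and pin tip (about (607,212)) agree with the model within a pixel, so the washer is concentric to within about 2 mm. Continuing down.

```bash

python3 -m jog '[{"x":0,"y":0,"z":0.8,"rx":0,"ry":0,"rz":0,"jaw":5.5},{"x":0,"y":0,"z":0.8,"rx":0,"ry":0,"rz":0,"jaw":5.5},{"x":0,"y":0,"z":0.8,"rx":0,"ry":0,"rz":0,"jaw":5.5},{"x":0,"y":0,"z":0,"rx":0,"ry":0,"rz":0,"jaw":5.5},{"x":0,"y":0,"z":0,"rx":0,"ry":0,"rz":0,"jaw":5.5}]' 50
python3 -m jog '[{"x":0,"y":0,"z":0.7,"rx":0,"ry":0,"rz":0,"jaw":5.5},{"x":0,"y":0,"z":0.7,"rx":0,"ry":0,"rz":0,"jaw":5.5},{"x":0,"y":0,"z":0.5,"rx":0,"ry":0,"rz":0,"jaw":5.5},{"x":0,"y":0,"z":0,"rx":0,"ry":0,"rz":0,"jaw":5.5},{"x":0,"y":0,"z":0,"rx":0,"ry":0,"rz":0,"jaw":5.5}]' 50
```

```text
clock: 8.23
ee_pos: [530.2, 313.8, 69.1]
ee_rot: [3.141, 0.002, 0.001]
force: [0.3, 0.5, -1.8]
grip_width: 61.4
clock: 8.65
ee_pos: [530.4, 313.9, 50.7]
ee_rot: [3.141, 0.001, 0.001]
force: [-0.1, -0.6, -0.4]
grip_width: 61.6
```

```bash

python3 -m jog '[{"x":0,"y":0,"z":0.2,"rx":0,"ry":0,"rz":0,"jaw":5.5},{"x":0,"y":0,"z":0.2,"rx":0,"ry":0,"rz":0,"jaw":5.5},{"x":0,"y":0,"z":0,"rx":0,"ry":0,"rz":0,"jaw":5.5},{"x":0,"y":0,"z":0,"rx":0,"ry":0,"rz":0,"jaw":5.5}]' 50
python3 -m jog '[{"x":0,"y":0,"z":0.1,"rx":0,"ry":0,"rz":0,"jaw":5.5},{"x":0,"y":0,"z":0,"rx":0,"ry":0,"rz":0,"jaw":5.5},{"x":0,"y":0,"z":0,"rx":0,"ry":0,"rz":0,"jaw":5.5}]' 50
```

```text
clock: 8.98
ee_pos: [530.7, 314.1, 47.3]
ee_rot: [3.141, -0.0, 0.001]
force: [-0.2, -0.2, -2.3]
grip_width: 61.6
clock: 9.23
ee_pos: [530.7, 314.0, 46.3]
ee_rot: [3.142, -0.0, 0.001]
force: [-0.8, -0.3, -1.3]
grip_width: 61.4
```

```bash

python3 -m jog '[{"x":0,"y":0,"z":0.1,"rx":0,"ry":0,"rz":0,"jaw":5.5},{"x":0,"y":0,"z":0,"rx":0,"ry":0,"rz":0,"jaw":5.5},{"x":0,"y":0,"z":0,"rx":0,"ry":0,"rz":0,"jaw":5.5}]' 50
python3 -m jog '[{"x":0,"y":0,"z":0.1,"rx":0,"ry":0,"rz":0,"jaw":5.5},{"x":0,"y":0,"z":0,"rx":0,"ry":0,"rz":0,"jaw":5.5},{"x":0,"y":0,"z":0,"rx":0,"ry":0,"rz":0,"jaw":5.5}]' 50
```

```text
clock: 9.48
ee_pos: [530.7, 314.0, 45.2]
ee_rot: [3.141, 0.0, 0.001]
force: [0.7, 1.0, -1.9]
grip_width: 61.3
clock: 9.73
ee_pos: [530.9, 314.1, 45.0]
ee_rot: [-3.142, -0.0, 0.001]
force: [-2.6, -1.3, 6.0]
grip_width: 61.5
```

Contact came at TCP z of 45 mm, as expected for a seated washer. Releasing and retreating.

```bash

python3 -m jog '[{"x":0,"y":0,"z":0,"rx":0,"ry":0,"rz":0,"jaw":6.6},{"x":0,"y":0,"z":0,"rx":0,"ry":0,"rz":0,"jaw":7.6},{"x":0,"y":0,"z":0,"rx":0,"ry":0,"rz":0,"jaw":7.8},{"x":0,"y":0,"z":-0.5,"rx":0,"ry":0,"rz":0,"jaw":8},{"x":0,"y":0,"z":-1.5,"rx":0,"ry":0,"rz":0,"jaw":8},{"x":0,"y":0,"z":-3,"rx":0,"ry":0,"rz":0,"jaw":8},{"x":0,"y":0,"z":-3,"rx":0,"ry":0,"rz":0,"jaw":8},{"x":0,"y":0,"z":-3,"rx":0,"ry":0,"rz":0,"jaw":8},{"x":0,"y":0,"z":-3,"rx":0,"ry":0,"rz":0,"jaw":8},{"x":0,"y":0,"z":-3,"rx":0,"ry":0,"rz":0,"jaw":8}]' 50
python3 - <<'E'
from h import *
np.set_printoptions(precision=1,suppress=True)
cam='side'
im=get_image(cam)
u,v=proj(cam,[533,314,46]).astype(int); u-=25; v-=25
a=cv2.resize(im[v:v+50,u:u+50],None,fx=8,fy=8,interpolation=cv2.INTER_CUBIC);b=a.copy()
def dr(c,r,z,col):
    h=(hull(cam,c,[(r,z)])-[u,v]+.5)*8; cv2.polylines(b,[np.round(h).astype(int)],True,col)
c=(533,314.5)
dr(c,32,46,(255,0,0)); dr(c,32,38,(255,0,0)); dr(c,4,84,(0,255,0))
cv2.imwrite('pics/side8.png',cv2.cvtColor(np.hstack([a,b]),cv2.COLOR_RGB2BGR))
E
```

```text
clock: 10.57
ee_pos: [530.6, 314.0, 216.2]
ee_rot: [-3.141, -0.0, 0.001]
force: [0.6, -0.2, -0.6]
grip_width: 80.3
```

View pics/side8.png

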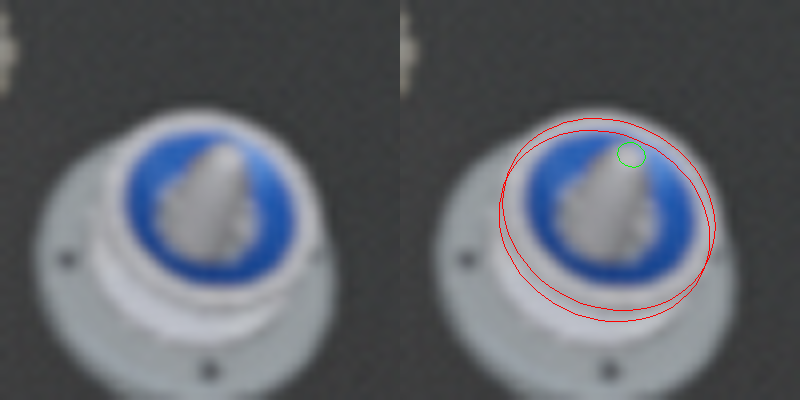

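Cup washer is seated level round the pin. Its rim centre is near crop (210,215), with the pin tip at (225,150). Now for the dome washer.

```bash

python3 -m jog '[{"x":-0.2,"y":2,"z":0,"rx":0,"ry":0,"rz":0,"jaw":8},{"x":-0.3,"y":3.8,"z":0,"rx":0,"ry":0,"rz":0,"jaw":8},{"x":-0.3,"y":3.8,"z":0,"rx":0,"ry":0,"rz":0,"jaw":8},{"x":-0.3,"y":3.8,"z":0,"rx":0,"ry":0,"rz":0,"jaw":8},{"x":-0.3,"y":3.8,"z":0,"rx":0,"ry":0,"rz":0,"jaw":8},{"x":-0.3,"y":3.8,"z":0,"rx":0,"ry":0,"rz":0,"jaw":8},{"x":-0.3,"y":3.8,"z":0,"rx":0,"ry":0,"rz":0,"jaw":8},{"x":-0.3,"y":3.8,"z":0,"rx":0,"ry":0,"rz":0,"jaw":8},{"x":-0.3,"y":3.8,"z":0,"rx":0,"ry":0,"rz":0,"jaw":8},{"x":-0.3,"y":3.8,"z":0,"rx":0,"ry":0,"rz":0,"jaw":8}]' 50
python3 -m jog '[{"x":-0.3,"y":3.8,"z":0,"rx":0,"ry":0,"rz":0,"jaw":8},{"x":-0.3,"y":3.8,"z":0,"rx":0,"ry":0,"rz":0,"jaw":8},{"x":-0.3,"y":3.8,"z":0,"rx":0,"ry":0,"rz":0,"jaw":8},{"x":-0.3,"y":3.8,"z":0,"rx":0,"ry":0,"rz":0,"jaw":8},{"x":-0.3,"y":3.8,"z":0,"rx":0,"ry":0,"rz":0,"jaw":8},{"x":-0.3,"y":3.8,"z":0,"rx":0,"ry":0,"rz":0,"jaw":8},{"x":-0.2,"y":2.5,"z":0,"rx":0,"ry":0,"rz":0,"jaw":8},{"x":0,"y":0,"z":0,"rx":0,"ry":0,"rz":0,"jaw":8},{"x":0,"y":0,"z":0,"rx":0,"ry":0,"rz":0,"jaw":8}]' 50
```

```text
clock: 11.45
ee_pos: [501.5, -49.7, 214.7]
ee_rot: [3.141, -0.001, 0.001]
force: [1.1, 0.0, -0.1]
grip_width: 80.3
clock: 12.2
ee_pos: [481.8, -302.0, 214.0]
ee_rot: [-3.141, 0.0, -0.002]
force: [0.5, 1.0, 0.7]
grip_width: 80.1
```

```bash

python3 -m jog '[{"x":0.4,"y":0,"z":3,"rx":0,"ry":0,"rz":0,"jaw":7.6},{"x":0,"y":0,"z":3,"rx":0,"ry":0,"rz":0,"jaw":7.6},{"x":0,"y":0,"z":3,"rx":0,"ry":0,"rz":0,"jaw":7.6},{"x":0,"y":0,"z":3,"rx":0,"ry":0,"rz":0,"jaw":7.6},{"x":0,"y":0,"z":3,"rx":0,"ry":0,"rz":0,"jaw":7.6},{"x":0,"y":0,"z":1,"rx":0,"ry":0,"rz":0,"jaw":7.6},{"x":0,"y":0,"z":0,"rx":0,"ry":0,"rz":0,"jaw":7.6},{"x":0,"y":0,"z":0,"rx":0,"ry":0,"rz":0,"jaw":7.6}]' 50
python3 - <<'E'
from h import *
im=save('side','side9.png'); cv2.imwrite('pics/side9c.png',cv2.cvtColor(cv2.resize(im[90:210,180:320],None,fx=4,fy=4,interpolation=cv2.INTER_CUBIC),cv2.COLOR_RGB2BGR))
E
```

```text
clock: 12.87
ee_pos: [486.9, -300.6, 55.5]
ee_rot: [3.141, -0.001, 0.002]
force: [0.8, 0.7, 0.2]
grip_width: 75.8
```

View pics/side9c.png

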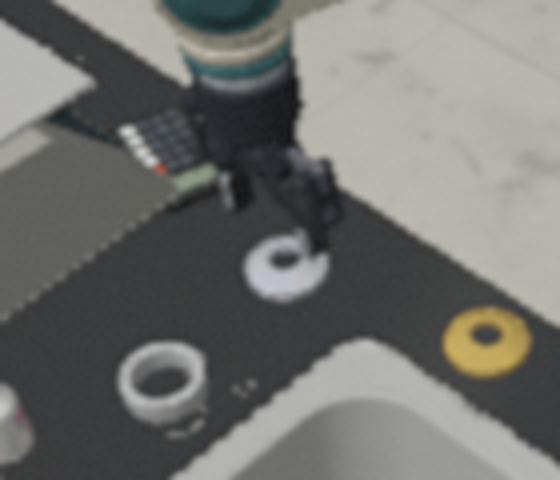

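```bash

python3 -m jog '[{"x":-0.1,"y":0.1,"z":1.5,"rx":0,"ry":0,"rz":0,"jaw":7.6},{"x":0,"y":0,"z":1.5,"rx":0,"ry":0,"rz":0,"jaw":7.6},{"x":0,"y":0,"z":0.5,"rx":0,"ry":0,"rz":0,"jaw":7.6},{"x":0,"y":0,"z":0.3,"rx":0,"ry":0,"rz":0,"jaw":7.6},{"x":0,"y":0,"z":0,"rx":0,"ry":0,"rz":0,"jaw":7.6},{"x":0,"y":0,"z":0,"rx":0,"ry":0,"rz":0,"jaw":7.6}]' 50
python3 - <<'E'
from h import *
im=save('side','side10.png'); cv2.imwrite('pics/side10c.png',cv2.cvtColor(cv2.resize(im[90:210,180:320],None,fx=4,fy=4,interpolation=cv2.INTER_CUBIC),cv2.COLOR_RGB2BGR))
E
```

```text
clock: 13.42
ee_pos: [485.9, -302.4, 17.8]
ee_rot: [3.14, -0.002, 0.001]
force: [-0.5, -1.4, -0.3]
grip_width: 75.8
```

View pics/side10c.png

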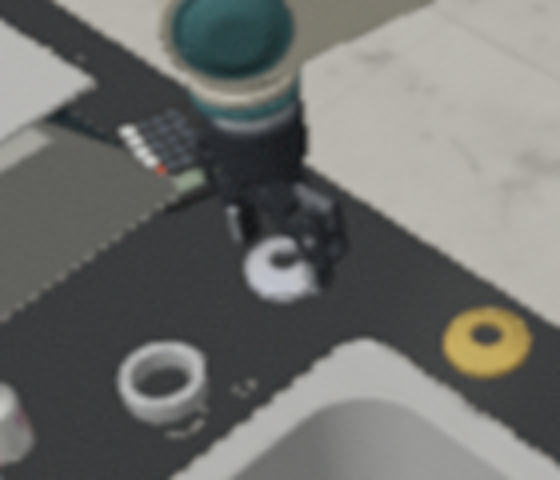

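```bash

python3 -m jog '[{"x":0,"y":0,"z":0.2,"rx":0,"ry":0,"rz":0,"jaw":7.2},{"x":0,"y":0,"z":0.1,"rx":0,"ry":0,"rz":0,"jaw":6.8},{"x":0,"y":0,"z":0,"rx":0,"ry":0,"rz":0,"jaw":6.8},{"x":0,"y":0,"z":0,"rx":0,"ry":0,"rz":0,"jaw":6.8}]' 50
python3 -m jog '[{"x":0,"y":0,"z":0.1,"rx":0,"ry":0,"rz":0,"jaw":6.8},{"x":0,"y":0,"z":0,"rx":0,"ry":0,"rz":0,"jaw":6.8},{"x":0,"y":0,"z":0,"rx":0,"ry":0,"rz":0,"jaw":6.8}]' 50
```

```text
clock: 13.8
ee_pos: [485.2, -302.0, 13.3]
ee_rot: [3.142, -0.0, 0.001]
force: [0.7, -0.2, 0.2]
grip_width: 68.1
clock: 14.05
ee_pos: [485.2, -302.0, 12.2]
ee_rot: [-3.142, 0.0, 0.001]
force: [-0.1, 0.3, -0.0]
grip_width: 67.7
```

```bash

python3 -m jog '[{"x":0,"y":0,"z":0,"rx":0,"ry":0,"rz":0,"jaw":6.4},{"x":0,"y":0,"z":0,"rx":0,"ry":0,"rz":0,"jaw":6},{"x":0,"y":0,"z":0,"rx":0,"ry":0,"rz":0,"jaw":5.5},{"x":0,"y":0,"z":0,"rx":0,"ry":0,"rz":0,"jaw":5.5},{"x":0,"y":0,"z":0,"rx":0,"ry":0,"rz":0,"jaw":5.5}]' 50
python3 -m jog '[{"x":0,"y":0,"z":-0.5,"rx":0,"ry":0,"rz":0,"jaw":5.5},{"x":0,"y":0,"z":-1,"rx":0,"ry":0,"rz":0,"jaw":5.5},{"x":0,"y":0,"z":-2.5,"rx":0,"ry":0,"rz":0,"jaw":5.5},{"x":0,"y":0,"z":-3,"rx":0,"ry":0,"rz":0,"jaw":5.5},{"x":0,"y":0,"z":-3,"rx":0,"ry":0,"rz":0,"jaw":5.5},{"x":0,"y":0,"z":-3,"rx":0,"ry":0,"rz":0,"jaw":5.5},{"x":0,"y":0,"z":-2,"rx":0,"ry":0,"rz":0,"jaw":5.5},{"x":0,"y":0,"z":0,"rx":0,"ry":0,"rz":0,"jaw":5.5},{"x":0,"y":0,"z":0,"rx":0,"ry":0,"rz":0,"jaw":5.5}]' 50
python3 - <<'E'
from h import *
np.set_printoptions(precision=1,suppress=True)
p=state()['ee_pos']; z0=p[2]-12; print(p)
im=save('side','side11.png')
for d in outline_of('washer_dome','side')[:1]: print(d['confidence'],*fit('side',d['mask'],[(32,z0),(32,z0+8),(16,z0+16)],z0+8))
cv2.imwrite('pics/side11c.png',cv2.cvtColor(cv2.resize(im[70:190,180:320],None,fx=4,fy=4,interpolation=cv2.INTER_CUBIC),cv2.COLOR_RGB2BGR))
E
```

```text
clock: 14.47
ee_pos: [485.5, -302.2, 12.9]
ee_rot: [3.141, -0.001, 0.001]
force: [-1.6, 0.4, 5.9]
grip_width: 61.4
clock: 15.22
ee_pos: [485.5, -302.2, 163.4]
ee_rot: [3.14, -0.002, 0.001]
force: [0.1, -1.3, -0.5]
grip_width: 61.1
[ 485.5 -302.2  163.4]
0.56 [ 492.2 -306.8] [240.4 120.8] 187.0 305.4217810314731
```

View pics/side11c.png

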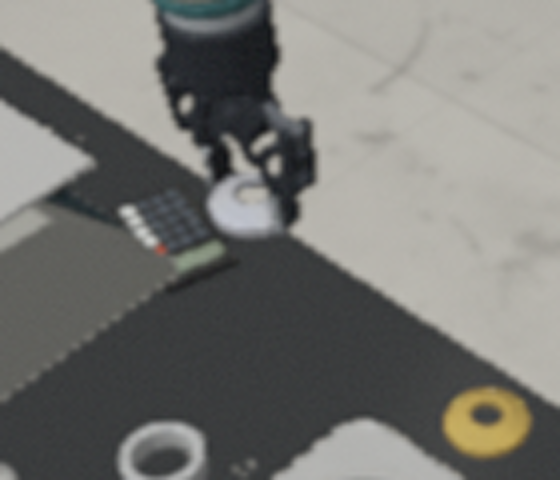

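```bash

python3 -m jog '[{"x":0.1,"y":-1.3,"z":0,"rx":0,"ry":0,"rz":0,"jaw":5.5},{"x":0.3,"y":-3.8,"z":0,"rx":0,"ry":0,"rz":0,"jaw":5.5},{"x":0.3,"y":-3.8,"z":0,"rx":0,"ry":0,"rz":0,"jaw":5.5},{"x":0.3,"y":-3.8,"z":0,"rx":0,"ry":0,"rz":0,"jaw":5.5},{"x":0.3,"y":-3.8,"z":0,"rx":0,"ry":0,"rz":0,"jaw":5.5},{"x":0.3,"y":-3.8,"z":0,"rx":0,"ry":0,"rz":0,"jaw":5.5},{"x":0.3,"y":-3.8,"z":0,"rx":0,"ry":0,"rz":0,"jaw":5.5},{"x":0.3,"y":-3.8,"z":0,"rx":0,"ry":0,"rz":0,"jaw":5.5},{"x":0.3,"y":-3.8,"z":0,"rx":0,"ry":0,"rz":0,"jaw":5.5},{"x":0.3,"y":-3.8,"z":0,"rx":0,"ry":0,"rz":0,"jaw":5.5}]' 50
python3 -m jog '[{"x":0.3,"y":-3.8,"z":0,"rx":0,"ry":0,"rz":0,"jaw":5.5},{"x":0.3,"y":-3.8,"z":0,"rx":0,"ry":0,"rz":0,"jaw":5.5},{"x":0.3,"y":-3.8,"z":0,"rx":0,"ry":0,"rz":0,"jaw":5.5},{"x":0.3,"y":-3.8,"z":0,"rx":0,"ry":0,"rz":0,"jaw":5.5},{"x":0.3,"y":-3.8,"z":0,"rx":0,"ry":0,"rz":0,"jaw":5.5},{"x":0.3,"y":-3.8,"z":0,"rx":0,"ry":0,"rz":0,"jaw":5.5},{"x":0,"y":-3.2,"z":0,"rx":0,"ry":0,"rz":0,"jaw":5.5},{"x":0,"y":0,"z":0,"rx":0,"ry":0,"rz":0,"jaw":5.5},{"x":0,"y":0,"z":0,"rx":0,"ry":0,"rz":0,"jaw":5.5}]' 50
```

```text
clock: 16.15
ee_pos: [511.7, 55.5, 160.7]
ee_rot: [-3.142, 0.003, 0.001]
force: [0.6, -0.4, -1.2]
grip_width: 61.3
clock: 16.9
ee_pos: [529.1, 314.7, 159.9]
ee_rot: [3.14, 0.003, 0.004]
force: [0.6, 0.3, -1.9]
grip_width: 61.3
```

```bash

python3 -m jog '[{"x":0.1,"y":0,"z":1.5,"rx":0,"ry":0,"rz":0,"jaw":5.5},{"x":0,"y":0,"z":2,"rx":0,"ry":0,"rz":0,"jaw":5.5},{"x":0,"y":0,"z":1.5,"rx":0,"ry":0,"rz":0,"jaw":5.5},{"x":0,"y":0,"z":0.5,"rx":0,"ry":0,"rz":0,"jaw":5.5},{"x":0,"y":0,"z":0,"rx":0,"ry":0,"rz":0,"jaw":5.5},{"x":0,"y":0,"z":0,"rx":0,"ry":0,"rz":0,"jaw":5.5},{"x":0,"y":0,"z":0,"rx":0,"ry":0,"rz":0,"jaw":5.5}]' 50
python3 - <<'E'
from h import *
np.set_printoptions(precision=1,suppress=True)
p=state()['ee_pos']; z0=p[2]-12.5; print(p)
cam='side'
im=get_image(cam)
u,v=proj(cam,[533,314,90]).astype(int); u-=25; v-=35
a=cv2.resize(im[v:v+65,u:u+50],None,fx=8,fy=8,interpolation=cv2.INTER_CUBIC);b=a.copy()
def dr(c,r,z,col):
    h=(hull(cam,c,[(r,z)])-[u,v]+.5)*8; cv2.polylines(b,[np.round(h).astype(int)],True,col)
dr(p,32,z0+8,(255,0,0)); dr(p,32,z0,(255,0,0)); dr(p,14,z0+16,(255,0,0)); dr(p,14,z0+8,(255,0,255)); dr((532,313.5),4,84,(0,255,0));dr((532,313.5),32,46,(0,255,0))
cv2.imwrite('pics/side12.png',cv2.cvtColor(np.hstack([a,b]),cv2.COLOR_RGB2BGR))
E
```

```text
clock: 17.48
ee_pos: [532.3, 313.0, 108.6]
ee_rot: [-3.141, -0.002, 0.0]
force: [-0.8, 0.5, -2.2]
grip_width: 61.5
[532.3 313.  108.6]
```

View pics/side12.png

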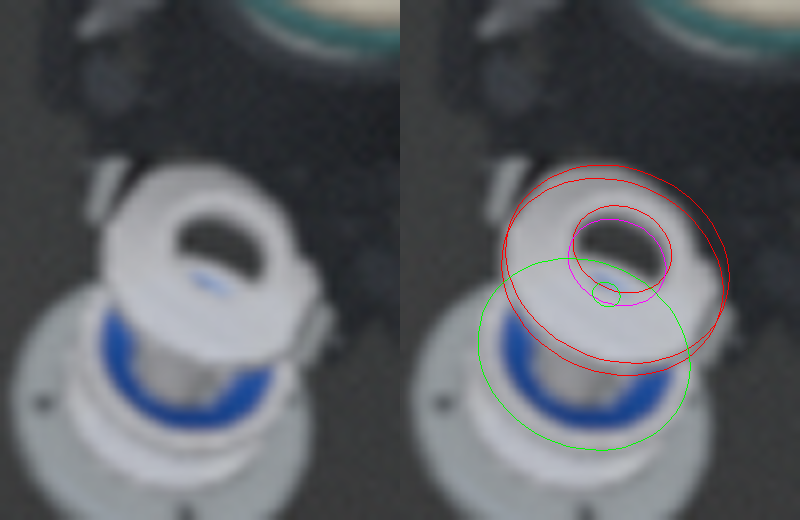

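Dome washer hangs level. Its bore at crop (219,250) matches the model at the TCP and lies over the pin line. Descending.

```bash

python3 -m jog '[{"x":0,"y":-0.1,"z":0.8,"rx":0,"ry":0,"rz":0,"jaw":5.5},{"x":0,"y":0,"z":0.8,"rx":0,"ry":0,"rz":0,"jaw":5.5},{"x":0,"y":0,"z":0.6,"rx":0,"ry":0,"rz":0,"jaw":5.5},{"x":0,"y":0,"z":0,"rx":0,"ry":0,"rz":0,"jaw":5.5},{"x":0,"y":0,"z":0,"rx":0,"ry":0,"rz":0,"jaw":5.5}]' 50
python3 - <<'E'
from h import *
p=state()['ee_pos']; z0=p[2]-12.5; print(p)
cam='side'
im=get_image(cam)
u,v=proj(cam,[533,314,90]).astype(int); u-=25; v-=35
a=cv2.resize(im[v:v+65,u:u+50],None,fx=8,fy=8,interpolation=cv2.INTER_CUBIC)
cv2.imwrite('pics/side13.png',cv2.cvtColor(a,cv2.COLOR_RGB2BGR))
E
```

```text
clock: 17.95
ee_pos: [531.3, 313.9, 84.3]
ee_rot: [3.141, 0.002, 0.001]
force: [-0.3, 0.1, -1.7]
grip_width: 61.5
[531.30725894 313.86598227  84.26392055]
```

View pics/side13.png

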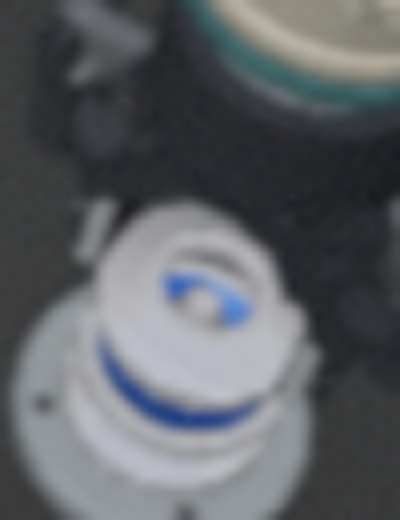

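Pin tip shows inside the bore at (205,303), with the blue face visible on both sides.

```bash

python3 -m jog '[{"x":0,"y":0,"z":0.6,"rx":0,"ry":0,"rz":0,"jaw":5.5},{"x":0,"y":0,"z":0.6,"rx":0,"ry":0,"rz":0,"jaw":5.5},{"x":0,"y":0,"z":0.6,"rx":0,"ry":0,"rz":0,"jaw":5.5},{"x":0,"y":0,"z":0.3,"rx":0,"ry":0,"rz":0,"jaw":5.5},{"x":0,"y":0,"z":0,"rx":0,"ry":0,"rz":0,"jaw":5.5},{"x":0,"y":0,"z":0,"rx":0,"ry":0,"rz":0,"jaw":5.5}]' 50
python3 -m jog '[{"x":0,"y":0,"z":0.2,"rx":0,"ry":0,"rz":0,"jaw":5.5},{"x":0,"y":0,"z":0,"rx":0,"ry":0,"rz":0,"jaw":5.5},{"x":0,"y":0,"z":0,"rx":0,"ry":0,"rz":0,"jaw":5.5}]' 50
python3 -m jog '[{"x":0,"y":0,"z":0.1,"rx":0,"ry":0,"rz":0,"jaw":5.5},{"x":0,"y":0,"z":0,"rx":0,"ry":0,"rz":0,"jaw":5.5},{"x":0,"y":0,"z":0,"rx":0,"ry":0,"rz":0,"jaw":5.5}]' 50
```

```text
clock: 18.5
ee_pos: [531.6, 314.0, 63.9]
ee_rot: [3.141, 0.0, 0.001]
force: [0.1, -0.9, -1.6]
grip_width: 61.1
clock: 18.75
ee_pos: [531.8, 314.1, 62.4]
ee_rot: [3.142, -0.0, 0.001]
force: [0.1, -0.4, -1.5]
grip_width: 61.5
clock: 19.0
ee_pos: [531.7, 314.0, 61.2]
ee_rot: [3.141, 0.0, 0.001]
force: [1.1, -0.1, -0.7]
grip_width: 61.6
```

```bash

python3 -m jog '[{"x":0,"y":0,"z":0.2,"rx":0,"ry":0,"rz":0,"jaw":5.5},{"x":0,"y":0,"z":0,"rx":0,"ry":0,"rz":0,"jaw":5.5},{"x":0,"y":0,"z":0,"rx":0,"ry":0,"rz":0,"jaw":5.5}]' 50
python3 -m jog '[{"x":0,"y":0,"z":0.1,"rx":0,"ry":0,"rz":0,"jaw":5.5},{"x":0,"y":0,"z":0,"rx":0,"ry":0,"rz":0,"jaw":5.5},{"x":0,"y":0,"z":0,"rx":0,"ry":0,"rz":0,"jaw":5.5}]' 50
```

```text
clock: 19.25
ee_pos: [531.7, 314.0, 59.1]
ee_rot: [3.141, 0.0, 0.001]
force: [-0.3, -0.7, -1.3]
grip_width: 61.1
clock: 19.5
ee_pos: [531.8, 314.1, 58.9]
ee_rot: [-3.142, -0.0, 0.001]
force: [-3.1, -1.3, 4.6]
grip_width: 61.5
```

Contact at 58.9 mm, about where I predicted (58.5). Releasing, retreating and checking.

```bash

python3 -m jog '[{"x":0,"y":0,"z":0,"rx":0,"ry":0,"rz":0,"jaw":6.6},{"x":0,"y":0,"z":0,"rx":0,"ry":0,"rz":0,"jaw":7.6},{"x":0,"y":0,"z":0,"rx":0,"ry":0,"rz":0,"jaw":8},{"x":0,"y":0,"z":0,"rx":0,"ry":0,"rz":0,"jaw":8},{"x":0,"y":0,"z":-1.5,"rx":0,"ry":0,"rz":0,"jaw":8},{"x":0,"y":0,"z":-3,"rx":0,"ry":0,"rz":0,"jaw":8},{"x":0,"y":0,"z":-3,"rx":0,"ry":0,"rz":0,"jaw":8},{"x":0,"y":0,"z":-3,"rx":0,"ry":0,"rz":0,"jaw":8},{"x":0,"y":0,"z":-3,"rx":0,"ry":0,"rz":0,"jaw":8},{"x":0,"y":0,"z":-3,"rx":0,"ry":0,"rz":0,"jaw":8}]' 50
python3 -m jog '[{"x":-2,"y":2,"z":0,"rx":0,"ry":0,"rz":0,"jaw":8},{"x":-2.5,"y":2.5,"z":0,"rx":0,"ry":0,"rz":0,"jaw":8},{"x":-2.5,"y":2.5,"z":0,"rx":0,"ry":0,"rz":0,"jaw":8},{"x":-2.5,"y":2.5,"z":0,"rx":0,"ry":0,"rz":0,"jaw":8},{"x":0,"y":2.5,"z":0,"rx":0,"ry":0,"rz":0,"jaw":8},{"x":0,"y":3.5,"z":0,"rx":0,"ry":0,"rz":0,"jaw":8},{"x":0,"y":3.5,"z":0,"rx":0,"ry":0,"rz":0,"jaw":8},{"x":0,"y":2,"z":0,"rx":0,"ry":0,"rz":0,"jaw":8},{"x":0,"y":0,"z":0,"rx":0,"ry":0,"rz":0,"jaw":8},{"x":0,"y":0,"z":0,"rx":0,"ry":0,"rz":0,"jaw":8}]' 50
python3 - <<'E'
from h import *
np.set_printoptions(precision=1,suppress=True)
out=[]
for cam in('side','top'):
    im=get_image(cam)
    for t,R in (('washer_dome',[(32,46),(32,54),(16,62)]),('washer_cup',[(32,38),(32,46)])):
        for d in outline_of(t,cam)[:1]: print(cam,t,d['confidence'],*fit(cam,d['mask'],R,50))
    u,v=proj(cam,[533,314,55]).astype(int); u-=25; v-=30
    a=cv2.resize(im[v:v+60,u:u+50],None,fx=8,fy=8,interpolation=cv2.INTER_CUBIC)
    for r,z,col in ((32,46,(255,0,0)),(32,54,(255,0,0)),(14,62,(255,0,0)),(4,84,(0,255,0))):
        h=(hull(cam,(532,313.5),[(r,z)])-[u,v]+.5)*8; cv2.polylines(a,[np.round(h).astype(int)],True,col,1) if cam=='top' or r!=0 else 0
    out.append(a)
    for d in outline_of('washer_brass',cam)[:1]: print('brass',*fit(cam,d['mask'],RINGS['washer_brass'],8))
cv2.imwrite('pics/end.png',cv2.cvtColor(np.hstack(out),cv2.COLOR_RGB2BGR))
im=get_image('side');cv2.imwrite('pics/end2.png',cv2.cvtColor(cv2.resize(im[230:330,350:460],None,fx=5,fy=5,interpolation=cv2.INTER_CUBIC),cv2.COLOR_RGB2BGR))
E
```

```text
clock: 20.33
ee_pos: [531.6, 314.0, 224.7]
ee_rot: [3.142, -0.0, 0.001]
force: [1.4, 0.1, -0.1]
grip_width: 80.0
clock: 21.17
ee_pos: [437.0, 103.3, 223.5]
ee_rot: [-3.141, -0.001, -0.001]
force: [-0.5, 0.7, 0.1]
grip_width: 80.0
side washer_dome 0.67 [530.6 314.8] [408.5 273.9] 467.5 539.6601910861209
brass [ 438.5 -125.2] [301.6 175.3] 299.0 289.7825517929159
top washer_dome 0.51 [534.3 315.8] [209.1 176.7] 354.0 414.10226716951
brass [ 440.1 -127.8] [363.  211.8] 290.5 375.7545688368846
```

View pics/end.png

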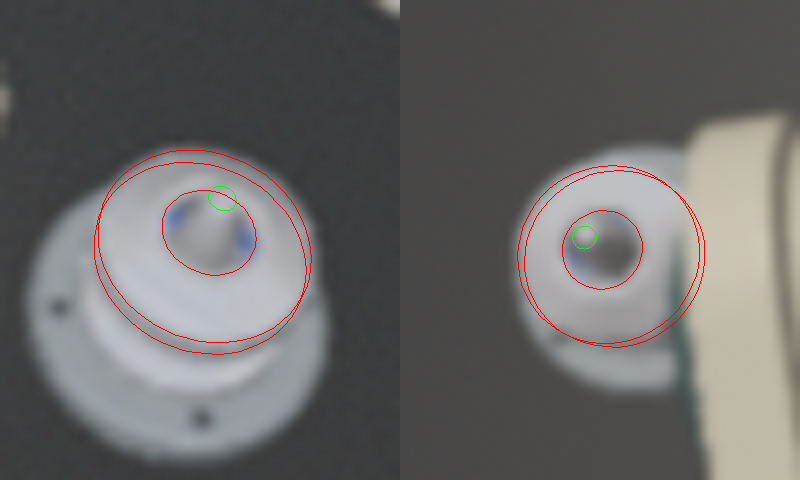

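View pics/end2.png

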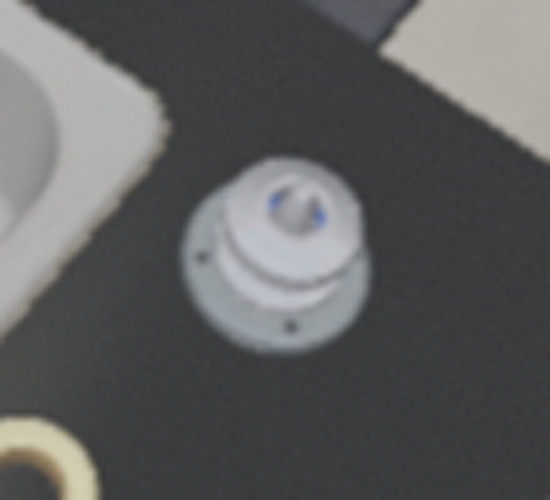

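The final picture shows both rims closed together and level at the modelled heights, with the pin through both bores. The brass washer hasn't moved and the arm is clear, so I'm handing in.

```bash
python3 -c "
from bench import *
s=state(); print(s['clock'],s['force']); print(close_job())"
```

```text
21.6167 [ 0.27379892 -0.65115227  0.14002375]
the job is handed in; nothing more can be done
None
```

I put both steel washers on the arbor, the cup-up one first and the dome-up one on top of it, and handed the job in at about 21.6 s. No verdict was reported.

- **Seating:** first contact on lowering put the cup washer's underside at about 30 mm and the dome washer's at about 46 mm. The highest force I read was about 6 N.
- **Final pictures:** the stack looks level with the rims closed together. The pin shows through the dome washer's bore with the blue face below it. The dome washer measured within about 3 mm of the arbor axis in both cameras.
- **Brass washer:** it measured within about 3 mm of its starting position, which is within measurement error.
- **What failed or disagreed:**
  - The network could not find the cup washer in the final pictures because the dome washer covers it, so that check rests on the earlier picture of it seated.
  - The two cameras differ by about 4 mm on positions.
  - The gripper read about 61.5 mm on the 64 mm rims. I did not find out why, but both grips held.

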